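Fit the microscope's LED lamp module and hold it locked

ROBOT

A 6-joint arm with a two-finger parallel gripper is mounted at the origin on the work surface. World frame = base frame: x ahead of the robot, y to its left, z up, the work surface at z = 0. Lengths are in m, angles in rad, forces in N, time in s.
With the tool pointing down it reaches from about 0.15 to 0.775 m from the base axis. Payload 6.1 kg.
Tool frame: the origin (TCP) lies at the very end of the fingers, on their centre line; the grasp point (between the pads) lies 19 mm behind it; z points along the fingers, y is the line along which they close (so a half turn about z gives the same grasp; the last joint's range is limited). The gripper opens to 85 mm and grips with 20 to 120 N. Pads are 22 mm wide; open, the fingers measure 114 mm over their backs; the gripper's body (76 mm by 85 mm) begins 54 mm behind the grasp point. The pads swing forward as they close: fully open they stand 13 mm farther back than shut.
Start: joints at [-1.226, 0.126, -0.04, 1.405, 0, 1.571], TCP at [0.177, -0.494, 0.231] pointing down, gripper open.
Joint ranges: [-2.72, 2.72], [-0.95, 1.95], [-1.27, 1.35], [-1.78, 2.02], [-1.46, 1.47], [-3.14, 3.14]. Speed limits (rad/s): [2.39, 2.39, 3.01, 3.14, 3.14, 3.14].

INTERFACE

Orientations are given as a unit quaternion [x, y, z, w].
In Python, from bench import ctrl gives the robot as it stands. The module is installed in compiled form; this text tells all that it offers.
- The arm moves only by the shell command python3 -m creep 'ROWS' [FORCE]. ROWS is JSON, a list of rows, each an object of numbers: "fingers": the closure, from 0 (fully open) to 1 (shut); "x", "y", "z": the shift along the world's x, y, z scaled (see below); "wx", "wy", "wz": the turn, a rotation vector about the world's x, y, z scaled (see below). A call has 1 to 10 rows; each row shifts and turns the commanded pose from where the row before left it; what a row does not reach is not made up. The controller multiplies each number of a shift by 800 mm and each number of a turn by 2 pi rad. A row lasts 1/10 s, in which the tool goes at most 50 mm and 8.59 degrees, less where a joint would pass 70% of its speed; a pose out of reach is approached as far as the arm can. A call with a number of a shift or a turn outside -1 to 1 is refused whole. A call with a gripper value outside its range is refused whole. The fingers move at their own pace and stop on an object; FORCE is the grip in N (left out, the last holds). Time passes only in rows, so rows that do not move let the fingers close. It gives the time, the measured TCP pose, the force, the opening and the grip force at its end, in the units of the state.
- ctrl.read_state(): the state, without advancing time (a new reading comes with each control period).
- ctrl.grab_frame(name): name is "side" or "top"; returns (picture, depth): 480x640x3 uint8, red, green, blue; 480x640 float32, m along the optical axis (not along the pixel's ray), 0 where there is no reading.
- ctrl.camera_info(name): a dict with "K" (3x3 intrinsics, pixels), "pose" (4x4, takes a point from camera to world coordinates). Camera axes: x right, y down, z forward; pixel columns grow to the right and rows downward; lengths in m; the calibration is good to about 2 mm. A picture is of the moment at which its call begins. camera_info takes no time and is no camera call.
- ctrl.close_job(): hands the job in; it is judged then, once.
The state is a dict: "time": time; "joint_pos": joint angles; "joint_vel": joint speeds; "joint_torque": joint torques, N m; "eef_pos": TCP position; "eef_rot": TCP orientation; "wrist_force": force on the tool from outside, world axes, zero at the start; "ft_torque": the same for the moment, N m; "opening": finger opening in m; "gripper_force": force on a finger pad.
Only numpy, scipy, OpenCV 4.12 (cv2) and the standard library are available. Lean on these libraries where they do the work, as an engineer would, in place of code of your own. Each camera call takes 0.05 s, during which the arm holds its last target. There are 200 camera calls.

TASK

Lift the blue LED lamp module out of the parts bin and put it into the bayonet socket on top of the white microscope lamphouse, its lugs entering at the white marks. Push it down against the spring, twist it about a quarter turn clockwise (seen from above) to the green marks and finish while still gripping and holding it there, because the socket springs back if it is let go. Leave the orange spare module in the bin, and do not disturb the tube rack, the pipette or the slide box.

Things in the scene. Friction and masses are not known exactly. Their poses are not given: they have to be found in the camera images.
- lamp: LED lamp module, BLUE flange, 0.16 kg, upright in one half of the bin. Origin: centre of the plug's underside; z up. Plug 40 mm diameter, 22 mm long, under it a slot 9 mm wide along x, 5.5 mm deep. Flange 68 mm diameter, 22 to 30 mm above the origin. On it a black grip bar 56 mm along x, 20 mm along y, 30 to 64 mm above the origin, white line on top. A half turn about z makes no difference.
- lamp_grip (a point): point on the blue module's axis in its grip bar, 55 mm above the module's origin (9 mm below the bar's top). Axes as the module's: the bar and the lugs lie along x, and the bar is gripped from above across y (20 mm).
- lamp_lug (a point): middle of the lug on the module's +x side, 21 mm from the axis, 8.5 mm above the origin; its twin lies on the -x side. Each lug is 8 mm wide, 6 mm high and reaches 26 mm from the axis, right under the end of the grip bar.
- spare: spare module, the same shape and size with an ORANGE flange, standing upright in the other half of the bin. Origin and axes as for the lamp. Stays there.
- bin: fixed grey open parts bin, 130 mm (x) by 250 mm (y), walls 30 mm high, walls and floor 4 mm thick, split across the middle of its length by a wall; one module stands in each half, about 62 mm from the bin's centre. Origin: centre of its underside.
- lamphouse: fixed white lamphouse, 130 by 130 mm, flat grey top 75 mm above the bench with the bayonet socket in the middle. Origin: on the bench under the socket's axis; z up. Its x axis runs along the socket's two entry slots (+x and -x alike), shown by white marks; the housing's sides stand 0.7 rad clockwise from it. Green marks, 1.4 rad clockwise from the white, show where the grip bar points when locked.
- mouth (a point): centre of the socket's mouth, level with the lamphouse's top face. A 43 mm hole with two slots 12 mm wide reaching 28.5 mm from the axis, in a lip 8 mm thick; the lugs go down through the slots and turn beneath the lip. The flange meets the top face when the module's origin is 22 mm below this point.
- plunger (a joint): how far (m) the sprung brass plunger in the socket is pressed down: 0 at rest, its top 14 mm below the mouth; 0.008 with the module's flange on the top face. About 4 N to start, 9 N at 0.008. The lugs are clear beneath the lip from about 0.0055. A key on the plunger (6 mm wide, 28 mm long, 5 mm high) enters the slot under the plug.
- rotor (a joint): turn (rad) of the plunger about the vertical, clockwise from above positive: 0 at rest with its key along the entry slots, stop at 1.4. A return spring turns it back (0.05 N m at 0, 0.22 N m at 1.4). The module drives it by the key with up to 0.1 rad of play.
- rack: yellow tube rack with blue-capped tubes, 80 by 120 mm, 78 mm high, loose on the bench; a bystander. Origin: centre of its underside.
- pipette: dark blue pipette lying along its y axis, about 240 mm long, 22 mm thick, loose; a bystander. Origin: on the bench, near its middle.
- slidebox: white flat slide box, 90 by 130 mm, 28 mm high, loose; a bystander. Origin: centre of its underside.
Things that resemble listed ones, but are neither listed nor needed, are in the scene too. Of the things that look like the lamp, the largest one is meant.

How it is judged:
By the outcome, as a careful person would: the job done as asked, in the order asked, and still so for the second after the job is handed in, while the arm keeps its last pose, push and grip.
It also fails if it takes over 50 s, if anything falls off the work surface, if the arm or the gripper's body presses on something with over 40 N, if the wrist force passes 120 N, or if a joint passes its speed limit or range.

## Working session

There is one attempt and no reset: what is moved stays moved. The work goes in short steps, Python scripts to look and compute and a shell command to move; the robot and the scene stay as the last step left them, time stands still between calls to the robot, and variables do not carry over. Pictures are saved under pics/ and viewed, at most 10 in all, crops included, and the job is handed in when it is done.

```bash
mkdir -p pics
cat > h.py <<'E'
from bench import ctrl
import numpy as np, cv2
def grab(n):
    im,d=ctrl.grab_frame(n); np.savez('f_%s.npz'%n,im=im,d=d); return im,d
def load(n):
    f=np.load('f_%s.npz'%n); return f['im'],f['d']
def world(n,d=None):
    """per-pixel world points from depth"""
    c=ctrl.camera_info(n);K=np.array(c['K']);P=np.array(c['pose'])
    v,u=np.mgrid[0:480,0:640]
    p=np.stack([(u-K[0,2])/K[0,0]*d,(v-K[1,2])/K[1,1]*d,d],-1)
    return p@P[:3,:3].T+P[:3,3]
def plane(n,uv,z):
    c=ctrl.camera_info(n);K=np.array(c['K']);P=np.array(c['pose'])
    uv=np.atleast_2d(uv).astype(float)
    r=np.c_[(uv[:,0]-K[0,2])/K[0,0],(uv[:,1]-K[1,2])/K[1,1],np.ones(len(uv))]@P[:3,:3].T
    return P[:3,3]+r*((z-P[2,3])/r[:,2])[:,None]
def save(im,name): cv2.imwrite('pics/'+name,im[...,::-1])
E
python3 - <<'E'
from h import *
for n in('top','side'):
    im,d=grab(n); save(im,n+'0.png'); c=ctrl.camera_info(n); print(np.round(c['K'],1).tolist(),np.round(c['pose'],3).tolist())
s=ctrl.read_state(); print(s)
E
```

```text
[[572.7, 0.0, 314.2], [0.0, 572.7, 249.5], [0.0, 0.0, 1.0]] [[0.005, -0.998, 0.057, 0.495], [-1.0, -0.005, 0.0, -0.033], [0.0, -0.057, -0.998, 1.422], [0.0, 0.0, 0.0, 1.0]]
[[619.5, 0.0, 316.2], [0.0, 619.5, 246.0], [0.0, 0.0, 1.0]] [[0.987, -0.082, 0.14, 0.408], [-0.162, -0.494, 0.854, -1.013], [-0.001, -0.866, -0.501, 0.656], [0.0, 0.0, 0.0, 1.0]]
{'time': 0.1, 'joint_pos': array([-1.22596924e+00,  1.26313492e-01, -4.04654767e-02,  1.40539510e+00,
        3.92304707e-05,  1.57077803e+00]), 'joint_vel': array([ 7.24965479e-04, -3.00714992e-03,  2.78640287e-03,  9.73781922e-07,
       -8.17582408e-04,  2.14089721e-03]), 'joint_torque': array([ 2.93535613e-04, -4.36903274e+01,  3.53606021e+01,  1.36994611e-02,
       -1.32107293e-04,  1.38628667e-05]), 'eef_pos': array([ 0.17736072, -0.49376283,  0.2306286 ]), 'eef_rot': array([ 9.85171767e-01,  1.71569563e-01, -9.88520824e-05, -6.82021331e-04]), 'wrist_force': array([-0.38601821,  0.06818722, -0.51218622]), 'ft_torque': array([-0.02807222, -0.03698246,  0.01976653]), 'gripper_force': 0.0, 'opening': 0.08543903343381497}
```

View pics/top0.png

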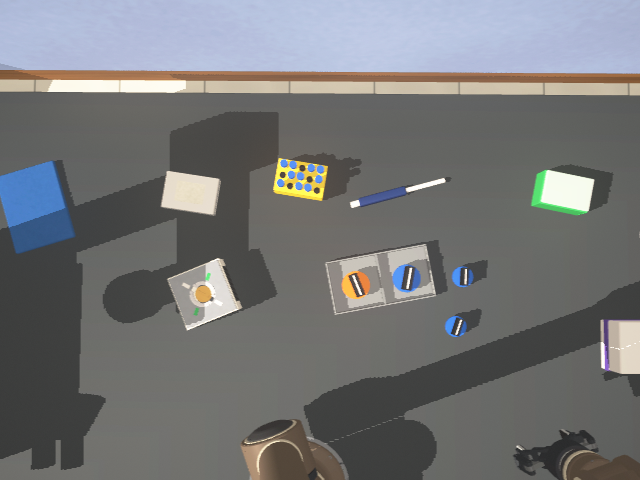

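View pics/side0.png

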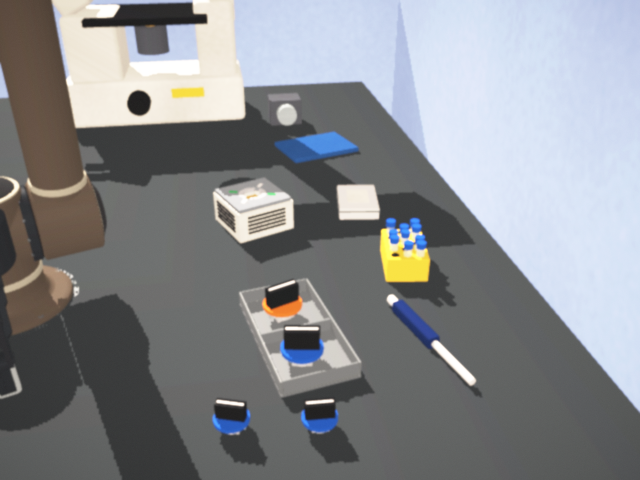

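Candidates: the blue module in the bin at top-view (407,278), small blue look-alikes at (463,276) and (456,326), and the orange spare at (356,285). I choose (407,278), since it is the largest blue one and stands in the bin. The lamphouse socket is at (204,294), with green marks at about (208,276) and (196,312) and white marks at about (187,287) and (219,302).

Run:
```python
from h import *
im,d=load('top'); W=world('top',d); hsv=cv2.cvtColor(im,cv2.COLOR_RGB2HSV)
def comp(m,x0,x1,y0,y1):
    o=np.zeros_like(m);o[y0:y1,x0:x1]=m[y0:y1,x0:x1];return o
def ln(m,z):
    v,u=np.nonzero(m); p=plane('top',np.c_[u,v],z)[:,:2]; c=p.mean(0); w,V=np.linalg.eigh(np.cov((p-c).T)); a=V[:,1]
    mid=((p-c)@V); ctr=c+V@((mid.max(0)+mid.min(0))/2)
    return len(u),c.round(4),ctr.round(4),round(float(np.arctan2(a[1],a[0])),3),np.ptp(mid,0).round(4)
sat=hsv[...,1]; val=hsv[...,2]; hue=hsv[...,0]
white=(sat<60)&(val>150)
blue=(hue>100)&(hue<125)&(sat>130)&(val>80)
print('line',ln(comp(white,398,418,265,292),.068), 'z',np.median(W[...,2][comp(white,398,418,265,292)]))
b=comp(blue,385,430,255,300); print('blue',ln(b,.034),'z',np.median(W[...,2][b]))
v,u=np.nonzero(b); (cx,cy),r=cv2.minEnclosingCircle(np.c_[u,v].astype(np.float32)); print('circ',cx,cy,r,plane('top',[cx,cy],.034))
g=(hue>45)&(hue<85)&(sat>80); g=comp(g,165,245,255,335); print('green',ln(g,.075),np.median(W[...,2][g]))
org=(hue>5)&(hue<25)&(sat>100); o=comp(org,190,218,280,308); print('brass',ln(o,.061),np.median(W[...,2][o]))
w=comp((sat<50)&(val>195),178,228,272,318)
n,l,st,ce=cv2.connectedComponentsWithStats(w.astype(np.uint8))
for i in range(1,n):
    if st[i,4]>5: print(st[i],ce[i],plane('top',ce[i],.075).round(4))
a=cv2.resize(im[240:340,160:250],None,fx=4,fy=4,interpolation=cv2.INTER_CUBIC); c=cv2.resize(im[240:340,340:440],None,fx=4,fy=4,interpolation=cv2.INTER_CUBIC)
save(np.hstack([a,c]),'crop1.png')
```

```text
line (78, array([ 0.5025, -0.2558]), array([ 0.5056, -0.249 ]), -2.991, array([0.0454, 0.0671])) z 0.06658738083540205
blue (339, array([ 0.506 , -0.2522]), array([ 0.5065, -0.255 ]), 1.326, array([0.0658, 0.0656])) z 0.03303753167936141
circ 406.16522216796875 278.0434875488281 13.772259712219238 [[ 0.50635539 -0.25541617  0.034     ]]
green (43, array([0.466, 0.231]), array([0.467 , 0.2309]), 2.838, array([0.0067, 0.1025])) 0.07532243381783021
brass (211, array([0.4668, 0.2309]), array([0.4666, 0.2313]), -2.543, array([0.0372, 0.0389])) 0.060786247440748564
[ 190  272   38   46 1033] [213.70087125 295.10067764] [[0.4638 0.2027 0.075 ]]
[182 283   8   6  28] [185.71428571 285.17857143] [[0.4867 0.2687 0.075 ]]
```

View pics/crop1.png

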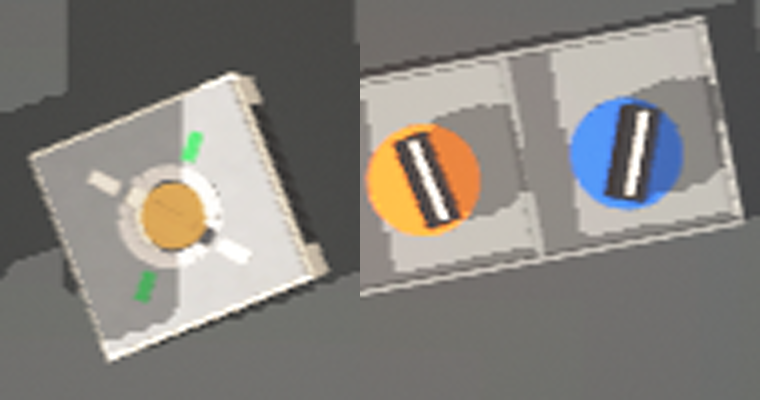

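The crop confirms the blue module with its bar line from about (411,267) to (407,289). It also shows the socket at about (203,294), the white marks at (186,285) and (219,302), and the green marks at (208,277) and (196,312).

Run:
```python
from h import *
from scipy.spatial.transform import Rotation as R
im,d=load('top'); hsv=cv2.cvtColor(im,cv2.COLOR_RGB2HSV); W=world('top',d)
sat,val=hsv[...,1],hsv[...,2]
def ln(m,z):
    v,u=np.nonzero(m); p=plane('top',np.c_[u,v],z)[:,:2]; c=p.mean(0); w,V=np.linalg.eigh(np.cov((p-c).T)); a=V[:,1]
    q=(p-c)@V; return len(u),c.round(4),(c+V@((q.max(0)+q.min(0))/2)).round(4),round(float(np.arctan(a[1]/a[0])),3),np.ptp(q,0).round(4)
box=np.zeros(sat.shape,bool); 
cv2_poly=np.zeros(sat.shape,np.uint8); cv2.circle(cv2_poly,(408,278),13,1,-1)
top=(cv2_poly>0)&(W[...,2]>.055); print('bar depth',ln(top,.068))
print('bar line',ln((cv2_poly>0)&(sat<60)&(val>150)&(W[...,2]>.05),.068))
# white marks
w=np.zeros(sat.shape,np.uint8); 
for n,(a,b) in {'A':(186,285),'B':(219,302)}.items():
    g=cv2.cvtColor(im,cv2.COLOR_RGB2GRAY)[b-6:b+7,a-6:a+7]; t=np.percentile(g,80); v,u=np.nonzero(g>t); print(n,plane('top',[u.mean()+a-6,v.mean()+b-6],.075).round(4), g.min(),t,g.max())
# side view: bar and socket
im,d=load('side'); hsv=cv2.cvtColor(im,cv2.COLOR_RGB2HSV); W=world('side',d)
hue,sat,val=hsv[...,0],hsv[...,1],hsv[...,2]
m=np.zeros(sat.shape,bool); m[320:370,275:330]=1; v,u=np.nonzero(m&(hue>100)&(hue<125)&(sat>130)&(val>80)&(abs(W[...,2]-.034)<.004)); print('side blue n',len(u),plane('side',np.c_[u,v],.034).min(0),plane('side',np.c_[u,v],.034).max(0))
m[:]=0; m[322:332,280:325]=1; v,u=np.nonzero(m&(sat<80)&(val>140)&(W[...,2]>.055)); p=plane('side',np.c_[u,v],.068);print('side line',p.mean(0),p.min(0),p.max(0))
s=ctrl.read_state(); Rm=R.from_quat(s['eef_rot']).as_matrix(); print(Rm.round(3).tolist())
```

```text
bar depth (223, array([ 0.5066, -0.2556]), array([ 0.5075, -0.2515]), -0.165, array([0.053, 0.056]))
bar line (59, array([ 0.5066, -0.2558]), array([ 0.5062, -0.2558]), -0.175, array([0.0063, 0.0486]))
A [[0.4847 0.2663 0.075 ]] 143 189.8 229
B [[0.4476 0.193  0.075 ]] 141 243.60000000000002 255
side blue n 501 [ 0.474772   -0.29589792  0.034     ] [ 0.54127378 -0.23975429  0.034     ]
side line [ 0.50701146 -0.25560749  0.068     ] [ 0.4818887  -0.26400421  0.068     ] [ 0.53407476 -0.24626894  0.068     ]
[[0.941, 0.338, -0.0], [0.338, -0.941, 0.001], [0.0, -0.001, -1.0]]
```

```bash
cat > st.py <<'E'
from h import *
from scipy.spatial.transform import Rotation as R
s=ctrl.read_state(); M=R.from_quat(s['eef_rot']).as_matrix()
print('t',round(s['time'],2),'p',s['eef_pos'].round(4),'yaw_y',np.arctan2(M[1,1],M[0,1]).round(4),'tz',M[:,2].round(3),'q',s['joint_pos'].round(2),'F',s['wrist_force'].round(1),'T',s['ft_torque'].round(2),'op',round(s['opening'],4),'gf',round(s['gripper_force'],1))
E
python3 -m creep '[{"x":0.0229,"y":0.0165,"wz":0.0232},{"x":0.0229,"y":0.0165,"wz":0.0232},{"x":0.0229,"y":0.0165,"wz":0.0232},{"x":0.0229,"y":0.0165,"wz":0.0232},{"x":0.0229,"y":0.0165,"wz":0.0232},{"x":0.0229,"y":0.0165,"wz":0.0232},{"x":0.0229,"y":0.0165,"wz":0.0232},{"x":0.0229,"y":0.0165,"wz":0.0232},{"x":0.0229,"y":0.0165,"wz":0.0232}]'; python3 st.py
```

```text
t 0.1 p [ 0.1774 -0.4938  0.2306] yaw_y -1.226 tz [-0.     0.001 -1.   ] q [-1.23  0.13 -0.04  1.41  0.    1.57] F [-0.4  0.1 -0.5] T [-0.03 -0.04  0.02] op 0.0854 gf 0.0invalid input
```

```bash
python3 -m creep '[{"fingers":0,"x":0.0229,"y":0.0165,"z":0,"wx":0,"wy":0,"wz":0.0232},{"fingers":0,"x":0.0229,"y":0.0165,"z":0,"wx":0,"wy":0,"wz":0.0232}]'; python3 st.py
```

```text
time: 0.3
eef_pos: [0.214, -0.4674, 0.2307]
eef_rot: [0.949, 0.315, -0.0, -0.001]
wrist_force: [-0.1, 0.3, 0.5]
opening: 0.0857
gripper_force: 0.0
t 0.3 p [ 0.214  -0.4674  0.2307] yaw_y -0.9301 tz [-0.     0.001 -1.   ] q [-1.14  0.11 -0.06  1.4   0.    1.36] F [-0.1  0.3  0.5] T [-0.02 -0.06  0.02] op 0.0857 gf 0.0
```

```bash
python3 -m creep '[{"fingers":0,"x":0.0229,"y":0.0165,"z":0,"wx":0,"wy":0,"wz":0.0232},{"fingers":0,"x":0.0229,"y":0.0165,"z":0,"wx":0,"wy":0,"wz":0.0232},{"fingers":0,"x":0.0229,"y":0.0165,"z":0,"wx":0,"wy":0,"wz":0.0232},{"fingers":0,"x":0.0229,"y":0.0165,"z":0,"wx":0,"wy":0,"wz":0.0232},{"fingers":0,"x":0.0229,"y":0.0165,"z":0,"wx":0,"wy":0,"wz":0.0232},{"fingers":0,"x":0.0229,"y":0.0165,"z":0,"wx":0,"wy":0,"wz":0.0232},{"fingers":0,"x":0.0229,"y":0.0165,"z":0,"wx":0,"wy":0,"wz":0.0232},{"fingers":0,"x":0.0229,"y":0.0165,"z":0,"wx":0,"wy":0,"wz":0.0232}]' >/dev/null
python3 -m creep '[{"fingers":0,"x":0.0229,"y":0.0165,"z":0,"wx":0,"wy":0,"wz":0.0232},{"fingers":0,"x":0.0229,"y":0.0165,"z":0,"wx":0,"wy":0,"wz":0.0232},{"fingers":0,"x":0.0229,"y":0.0165,"z":0,"wx":0,"wy":0,"wz":0.0232},{"fingers":0,"x":0.0229,"y":0.0165,"z":0,"wx":0,"wy":0,"wz":0.0232},{"fingers":0,"x":0.0229,"y":0.0165,"z":0,"wx":0,"wy":0,"wz":0.0232},{"fingers":0,"x":0.0229,"y":0.0165,"z":0,"wx":0,"wy":0,"wz":0.0232},{"fingers":0,"x":0.0229,"y":0.0165,"z":0,"wx":0,"wy":0,"wz":0.0232},{"fingers":0,"x":0.0229,"y":0.0165,"z":0,"wx":0,"wy":0,"wz":0.0232}]' >/dev/null; python3 st.py
```

```text
t 1.9 p [ 0.5077 -0.2558  0.2308] yaw_y 1.4039 tz [-0.001  0.    -1.   ] q [-0.47  0.21  0.06  1.42 -0.   -0.3 ] F [-0.3  0.4  0.5] T [ 0.02 -0.06  0.02] op 0.0856 gf 0.0
```

```bash
python3 -m creep '[{"fingers":0,"x":-0.0014,"y":0,"z":-0.04,"wx":0,"wy":0,"wz":-0.0013},{"fingers":0,"x":0,"y":0,"z":-0.05,"wx":0,"wy":0,"wz":0},{"fingers":0,"x":0,"y":0,"z":-0.05,"wx":0,"wy":0,"wz":0},{"fingers":0,"x":0,"y":0,"z":-0.05,"wx":0,"wy":0,"wz":0},{"fingers":0,"x":0,"y":0,"z":-0.03,"wx":0,"wy":0,"wz":0},{"fingers":0,"x":0,"y":0,"z":-0.018,"wx":0,"wy":0,"wz":0},{"fingers":0,"x":0,"y":0,"z":0,"wx":0,"wy":0,"wz":0},{"fingers":0,"x":0,"y":0,"z":0,"wx":0,"wy":0,"wz":0}]' >/dev/null; python3 st.py
python3 -m creep '[{"fingers":1,"x":0,"y":0,"z":0,"wx":0,"wy":0,"wz":0},{"fingers":1,"x":0,"y":0,"z":0,"wx":0,"wy":0,"wz":0},{"fingers":1,"x":0,"y":0,"z":0,"wx":0,"wy":0,"wz":0},{"fingers":1,"x":0,"y":0,"z":0,"wx":0,"wy":0,"wz":0},{"fingers":1,"x":0,"y":0,"z":0,"wx":0,"wy":0,"wz":0},{"fingers":1,"x":0,"y":0,"z":0,"wx":0,"wy":0,"wz":0},{"fingers":1,"x":0,"y":0,"z":0,"wx":0,"wy":0,"wz":0},{"fingers":1,"x":0,"y":0,"z":0,"wx":0,"wy":0,"wz":0}]' 80 >/dev/null; python3 st.py
```

```text
t 2.7 p [ 0.506  -0.2564  0.041 ] yaw_y 1.3897 tz [-0.001  0.    -1.   ] q [-0.47  0.27 -0.29  1.01  0.   -0.29] F [ 0.6 -0.1  1.2] T [ 0.04 -0.01 -0.  ] op 0.0854 gf 0.0
t 3.5 p [ 0.5064 -0.2567  0.0414] yaw_y 1.3897 tz [ 0.001 -0.    -1.   ] q [-0.47  0.27 -0.29  1.01 -0.   -0.29] F [-1.6  0.1  5.6] T [-0.01  0.16  0.03] op 0.0189 gf 78.7
```

```bash
python3 -m creep '[{"fingers":1,"x":0,"y":0,"z":0.02,"wx":0,"wy":0,"wz":0},{"fingers":1,"x":0,"y":0,"z":0.04,"wx":0,"wy":0,"wz":0},{"fingers":1,"x":0,"y":0,"z":0.05,"wx":0,"wy":0,"wz":0},{"fingers":1,"x":0,"y":0,"z":0.05,"wx":0,"wy":0,"wz":0},{"fingers":1,"x":0,"y":0,"z":0.03,"wx":0,"wy":0,"wz":0}]' >/dev/null; python3 st.py
python3 -m creep '[{"fingers":1,"x":-0.005,"y":0.061,"z":0,"wx":0,"wy":0,"wz":0.0203},{"fingers":1,"x":-0.005,"y":0.061,"z":0,"wx":0,"wy":0,"wz":0.0203},{"fingers":1,"x":-0.005,"y":0.061,"z":0,"wx":0,"wy":0,"wz":0.0203},{"fingers":1,"x":-0.005,"y":0.061,"z":0,"wx":0,"wy":0,"wz":0.0203},{"fingers":1,"x":-0.005,"y":0.061,"z":0,"wx":0,"wy":0,"wz":0.0203},{"fingers":1,"x":-0.005,"y":0.061,"z":0,"wx":0,"wy":0,"wz":0.0203},{"fingers":1,"x":-0.005,"y":0.061,"z":0,"wx":0,"wy":0,"wz":0.0203},{"fingers":1,"x":-0.005,"y":0.061,"z":0,"wx":0,"wy":0,"wz":0.0203},{"fingers":1,"x":-0.005,"y":0.061,"z":0,"wx":0,"wy":0,"wz":0.0203},{"fingers":1,"x":-0.005,"y":0.061,"z":0,"wx":0,"wy":0,"wz":0.0203}]' >/dev/null
python3 -m creep '[{"fingers":1,"x":0,"y":0,"z":0,"wx":0,"wy":0,"wz":0},{"fingers":1,"x":0,"y":0,"z":0,"wx":0,"wy":0,"wz":0},{"fingers":1,"x":0,"y":0,"z":0,"wx":0,"wy":0,"wz":0}]' >/dev/null; python3 st.py
python3 - <<'E'
from h import *
im,d=grab('top'); im2,d2=grab('side')
a=cv2.resize(im[230:350,140:260],(400,400)); b=cv2.resize(im2[90:250,180:340],(400,400)); save(np.hstack([a,b]),'c2.png')
E
```

```text
t 4.0 p [ 0.5065 -0.2566  0.1955] yaw_y 1.3898 tz [ 0.002 -0.001 -1.   ] q [-0.47  0.21 -0.02  1.34  0.   -0.29] F [ 1.4  0.2 -1.3] T [ 0.   -0.04 -0.01] op 0.0185 gf 78.3
t 5.3 p [0.4658 0.2309 0.1924] yaw_y 2.6643 tz [-0.001 -0.001 -1.   ] q [ 0.46  0.12 -0.13  1.32 -0.   -0.63] F [-0.2 -1.4 -1.2] T [-0.07  0.02  0.02] op 0.0186 gf 78.8
```

View pics/c2.png

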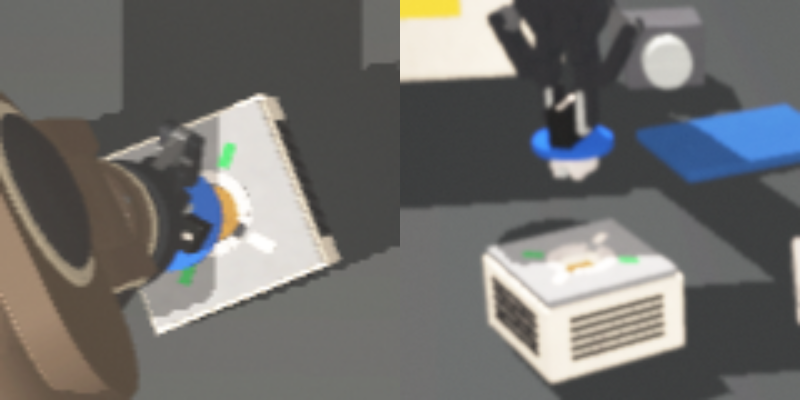

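The lamp is held upright above the socket: the flange is at side-view (409,147)/crop and the brass plunger is visible below it. I'll check the alignment in both views.

Run:
```python
from h import *
p=ctrl.read_state()['eef_pos']; zt=p[2]-.0374+.030
im,d=load('side'); hsv=cv2.cvtColor(im,cv2.COLOR_RGB2HSV); hue,sat,val=[hsv[...,i] for i in range(3)]
W=world('side',d)
m=np.zeros(sat.shape,bool); m[130:165,225:275]=1
m&=(hue>100)&(hue<125)&(sat>130)&(abs(W[...,2]-zt+.004)<.012)
v,u=np.nonzero(m); c=plane('side',np.c_[u,v],zt-.004); print('side flange u',u.min(),u.max(),v.min(),v.max(),'x mid',(c[:,0].min()+c[:,0].max())/2, 'depth pts mid',W[m].min(0),W[m].max(0))
# socket via side
gm=np.zeros(sat.shape,bool); gm[170:210,205:300]=1; gm&=(hue>45)&(hue<85)&(sat>70)
n,l,st,ce=cv2.connectedComponentsWithStats(gm.astype(np.uint8))
P=[plane('side',ce[i],.075)[0] for i in range(1,n) if st[i,4]>4]; print('side greens',np.round(P,4),'mid',np.mean(P,0).round(4))
im0,d0=np.load('f_top.npz')['im'],np.load('f_top.npz')['d']
hsv=cv2.cvtColor(im0,cv2.COLOR_RGB2HSV); hue,sat,val=[hsv[...,i] for i in range(3)]; W=world('top',d0)
m=np.zeros(sat.shape,bool); m[275:320,185:215]=1; m&=(hue>100)&(hue<125)&(sat>130)
cn=max(cv2.findContours(m.astype(np.uint8),0,1)[0],key=cv2.contourArea)[:,0]
q=plane('top',cn,zt)[:,:2]
from scipy.optimize import least_squares
# outer arc: contour points on the right/lower side (low y) away from robot parts
sel=q[:,1]<p[1]-.008; q=q[sel]
f=least_squares(lambda c:np.hypot(*(q-c).T)-.0335,p[:2],loss='soft_l1',f_scale=.001); print('top flange ctr',f.x.round(4),'n',len(q),'res',np.abs(f.fun).mean(),'zmed',np.median(W[...,2][m]),zt)
print('tcp',p)
```

```text
side flange u 233 265 140 153 x mid 0.46769973024840505 depth pts mid [0.43379277 0.19215036 0.17854965] [0.50121602 0.25260351 0.19333594]
side greens [[0.4269 0.2465 0.075 ]
 [0.5093 0.2222 0.075 ]] mid [0.4681 0.2344 0.075 ]
top flange ctr [0.465  0.2373] n 59 res 0.0036235525332546517 zmed 0.18525870985991955 0.1853554480506093
tcp [0.46619086 0.23030505 0.19275545]
```

```bash
python3 -m creep '[{"fingers":1,"x":0.001,"y":0.0006,"z":-0.03,"wx":0,"wy":0,"wz":0},{"fingers":1,"x":0,"y":0,"z":-0.03,"wx":0,"wy":0,"wz":0},{"fingers":1,"x":0,"y":0,"z":-0.02,"wx":0,"wy":0,"wz":0},{"fingers":1,"x":0,"y":0,"z":-0.01,"wx":0,"wy":0,"wz":0},{"fingers":1,"x":0,"y":0,"z":0,"wx":0,"wy":0,"wz":0},{"fingers":1,"x":0,"y":0,"z":0,"wx":0,"wy":0,"wz":0}]' >/dev/null; python3 st.py
python3 - <<'E'
from h import *
im,d=grab('top'); im2,d2=grab('side')
a=cv2.resize(im[240:340,160:260],(400,400),interpolation=cv2.INTER_CUBIC); b=cv2.resize(im2[140:240,205:305],(400,400),interpolation=cv2.INTER_CUBIC); save(np.hstack([a,b]),'c3.png')
E
```

```text
t 6.0 p [0.4674 0.2316 0.1217] yaw_y 2.664 tz [ 0.001  0.    -1.   ] q [ 0.46  0.14 -0.26  1.17 -0.   -0.63] F [-0.  -0.3 -0.8] T [-0.01 -0.03  0.04] op 0.0182 gf 78.8
```

View pics/c3.png

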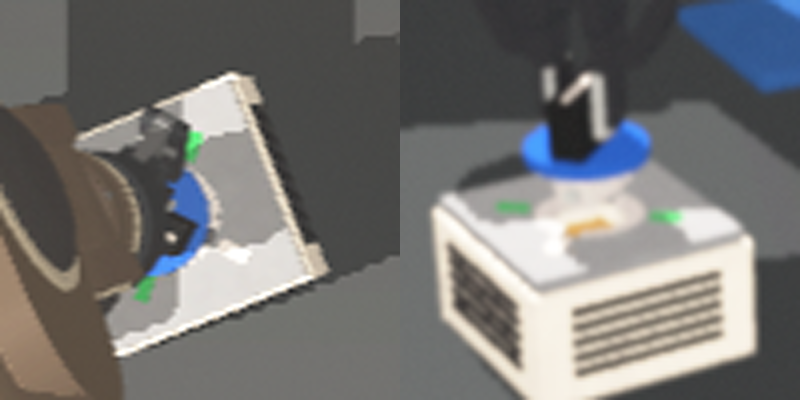

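The lamp hangs just over the socket, with the flange concentric with the ring to within a millimetre or so. I'll descend and feel the force.

```bash
python3 -m creep '[{"fingers":1,"x":0,"y":0,"z":-0.005,"wx":0,"wy":0,"wz":0},{"fingers":1,"x":0,"y":0,"z":-0.005,"wx":0,"wy":0,"wz":0},{"fingers":1,"x":0,"y":0,"z":-0.003,"wx":0,"wy":0,"wz":0},{"fingers":1,"x":0,"y":0,"z":0,"wx":0,"wy":0,"wz":0}]' >/dev/null; python3 st.py
python3 -m creep '[{"fingers":1,"x":0,"y":0,"z":-0.003,"wx":0,"wy":0,"wz":0},{"fingers":1,"x":0,"y":0,"z":0,"wx":0,"wy":0,"wz":0}]' >/dev/null; python3 st.py
```

```text
t 6.5 p [0.4673 0.2322 0.1116] yaw_y 2.6653 tz [ 0.002  0.001 -1.   ] q [ 0.46  0.15 -0.28  1.14 -0.   -0.63] F [-1.6 -1.7  7.2] T [-0.17  0.44  0.02] op 0.0187 gf 79.9
t 6.7 p [0.4676 0.2323 0.1109] yaw_y 2.6654 tz [ 0.003  0.001 -1.   ] q [ 0.46  0.14 -0.28  1.14 -0.   -0.63] F [-4.3 -2.8 16.8] T [-0.57  1.18  0.1 ] op 0.019 gf 81.4
```

```bash
python3 -m creep '[{"fingers":1,"x":0,"y":0,"z":0.006,"wx":0,"wy":0,"wz":0},{"fingers":1,"x":0,"y":0,"z":0,"wx":0,"wy":0,"wz":0}]' >/dev/null; python3 st.py
python3 - <<'E'
from h import *
def prof(im,d,n,z,rows):
    b=im[...,2].astype(int)-im[...,0]; return b
im,d=load('top'); z=.1217-.0374+.030
b=im[...,2].astype(float)-im[...,0]
pts=[]
for v in range(282,308):
    r=b[v,195:222]; 
    i=np.nonzero(r>60)[0]
    if len(i)==0: continue
    i=i[-1]; 
    if i+1<len(r): pts.append((195+i+(r[i]-60)/(r[i]-r[i+1]),v))
q=plane('top',np.array(pts),z)[:,:2]; print(np.c_[pts,q].round(3)[::3].tolist())
from scipy.optimize import least_squares
f=least_squares(lambda c:np.hypot(*(q-c).T)-.034,[.467,.231],loss='soft_l1',f_scale=.0007); print('top flange',f.x.round(4),np.abs(f.fun).mean())
im,d=load('side'); b=im[...,2].astype(float)-im[...,0]; L=[];
for v in range(172,185):
    i=np.nonzero(b[v,225:380]>50)[0]; i=i[i<150]
    if len(i): L.append((v,225+i.min(),225+i.max()))
print(L)
E
```

```text
t 6.9 p [0.4671 0.2322 0.1134] yaw_y 2.6653 tz [ 0.001  0.    -1.   ] q [ 0.46  0.15 -0.28  1.15 -0.   -0.63] F [-0.3  0.4 -1.5] T [0.03 0.01 0.01] op 0.019 gf 78.7
[[207.318, 283.0, 0.492, 0.211], [209.385, 286.0, 0.485, 0.206], [210.7, 289.0, 0.479, 0.203], [211.373, 292.0, 0.472, 0.201], [211.538, 295.0, 0.465, 0.201], [211.114, 298.0, 0.458, 0.202], [209.582, 301.0, 0.451, 0.205], [207.506, 304.0, 0.444, 0.21], [203.558, 307.0, 0.438, 0.218]]
top flange [0.4674 0.2347] 0.00024056154249847917
[(172, np.int64(238), np.int64(266)), (173, np.int64(237), np.int64(266)), (174, np.int64(236), np.int64(267)), (175, np.int64(235), np.int64(267)), (176, np.int64(235), np.int64(267)), (177, np.int64(235), np.int64(267)), (178, np.int64(235), np.int64(267)), (179, np.int64(235), np.int64(266)), (180, np.int64(236), np.int64(266)), (181, np.int64(236), np.int64(265)), (182, np.int64(237), np.int64(263)), (183, np.int64(239), np.int64(260)), (184, np.int64(241), np.int64(257))]
```

Run:
```python
from h import *
c=ctrl.camera_info('side');K=np.array(c['K']);P=np.linalg.inv(np.array(c['pose']))
def proj(X): q=X@P[:3,:3].T+P[:3,3]; return (q[:,:2]/q[:,2:])*[K[0,0],K[1,1]]+K[:2,2]
t=np.linspace(0,2*np.pi,200)
for y in(.228,.231,.234,.237):
    e=np.vstack([proj(np.c_[.4675+.034*np.cos(t),y+.034*np.sin(t),0*t+z]) for z in(.1063,.1143)]); print(y,e.min(0).round(2),e.max(0).round(2))
im,d=load('side'); b=im[...,2].astype(int)-im[...,0]
for u in(244,248,252,256): print(u,b[180:190,u].tolist())
for v in(176,178): print(v,b[v,232:239].tolist(),b[v,263:271].tolist())
# socket ring/brass & greens in side, from first-style mask
hsv=cv2.cvtColor(im,cv2.COLOR_RGB2HSV); hue,sat=hsv[...,0],hsv[...,1]
gm=np.zeros(sat.shape,bool); gm[170:210,205:300]=1; gm&=(hue>45)&(hue<85)&(sat>70)
n,l,st,ce=cv2.connectedComponentsWithStats(gm.astype(np.uint8)); print([(st[i].tolist(),plane('side',ce[i],.075)[0].round(4)) for i in range(1,n)])
im,d=load('top'); hsv=cv2.cvtColor(im,cv2.COLOR_RGB2HSV); hue,sat=hsv[...,0],hsv[...,1]
gm=np.zeros(sat.shape,bool); gm[260:325,180:225]=1; gm&=(hue>45)&(hue<85)&(sat>70)
n,l,st,ce=cv2.connectedComponentsWithStats(gm.astype(np.uint8)); print([(st[i].tolist(),plane('top',ce[i],.075)[0].round(4)) for i in range(1,n)])
```

```text
0.228 [234.96 171.  ] [266.69 187.17]
0.231 [234.9  170.47] [266.56 186.59]
0.234 [234.83 169.94] [266.43 186.01]
0.237 [234.76 169.42] [266.31 185.43]
244 [109, 149, 159, 144, 90, 23, -10, -16, -16, -17]
248 [74, 129, 154, 158, 116, 36, -5, -11, -9, -10]
252 [132, 151, 159, 157, 112, 33, -10, -16, -16, -15]
256 [153, 156, 158, 137, 73, 13, -12, -16, -18, -17]
176 [1, 1, 16, 82, 152, 176, 179] [153, 157, 167, 156, 89, 20, 2, 2]
178 [2, 2, 16, 74, 154, 178, 180] [152, 152, 145, 113, 57, 12, 1, 2]
[([229, 191, 8, 2, 15], array([0.4269, 0.2465, 0.075 ])), ([268, 193, 7, 3, 15], array([0.5094, 0.2216, 0.075 ]))]
[([206, 273, 5, 7, 26], array([0.5088, 0.2174, 0.075 ])), ([194, 309, 5, 7, 20], array([0.425 , 0.2441, 0.075 ]))]
```

Both views put the lamp about 3.5 mm too far in +y relative to the socket, with x fine. I'll shift and try again.

```bash
python3 -m creep '[{"fingers":1,"x":0,"y":-0.0042,"z":0.002,"wx":0,"wy":0,"wz":0},{"fingers":1,"x":0,"y":0,"z":0,"wx":0,"wy":0,"wz":0},{"fingers":1,"x":0,"y":0,"z":-0.005,"wx":0,"wy":0,"wz":0},{"fingers":1,"x":0,"y":0,"z":-0.003,"wx":0,"wy":0,"wz":0},{"fingers":1,"x":0,"y":0,"z":0,"wx":0,"wy":0,"wz":0}]' >/dev/null; python3 st.py
python3 -m creep '[{"fingers":1,"x":0,"y":0,"z":-0.003,"wx":0,"wy":0,"wz":0},{"fingers":1,"x":0,"y":0,"z":0,"wx":0,"wy":0,"wz":0}]' >/dev/null; python3 st.py
```

```text
t 7.4 p [0.4664 0.2284 0.1072] yaw_y 2.6652 tz [-0.001 -0.001 -1.   ] q [ 0.46  0.15 -0.29  1.14 -0.   -0.64] F [-0.5 -0.3 -1.7] T [ 0.04 -0.02 -0.04] op 0.0188 gf 78.6
t 7.6 p [0.4667 0.2286 0.1053] yaw_y 2.6652 tz [-0. -0. -1.] q [ 0.46  0.15 -0.29  1.13  0.   -0.64] F [ 0.2 -0.5 -1.1] T [-0.    0.07  0.07] op 0.0182 gf 78.7
```

```bash
python3 -m creep '[{"fingers":1,"x":0,"y":0,"z":-0.003,"wx":0,"wy":0,"wz":0},{"fingers":1,"x":0,"y":0,"z":-0.003,"wx":0,"wy":0,"wz":0},{"fingers":1,"x":0,"y":0,"z":0,"wx":0,"wy":0,"wz":0}]' >/dev/null; python3 st.py
python3 -m creep '[{"fingers":1,"x":0,"y":0,"z":-0.0035,"wx":0,"wy":0,"wz":0},{"fingers":1,"x":0,"y":0,"z":0,"wx":0,"wy":0,"wz":0}]' >/dev/null; python3 st.py
```

```text
t 7.9 p [0.4667 0.2286 0.1005] yaw_y 2.6652 tz [-0.001 -0.    -1.   ] q [ 0.46  0.15 -0.3   1.12  0.   -0.64] F [-0.4 -0.4 -1.6] T [0.01 0.01 0.02] op 0.0186 gf 78.6
t 8.1 p [0.4671 0.2288 0.0982] yaw_y 2.6652 tz [ 0.001  0.    -1.   ] q [ 0.46  0.15 -0.31  1.11  0.   -0.64] F [ 0.5 -0.2  1.5] T [-0.06  0.16 -0.04] op 0.0184 gf 79.1
```

```bash
python3 -m creep '[{"fingers":1,"x":0,"y":0,"z":-0.003,"wx":0,"wy":0,"wz":0},{"fingers":1,"x":0,"y":0,"z":-0.002,"wx":0,"wy":0,"wz":0},{"fingers":1,"x":0,"y":0,"z":0,"wx":0,"wy":0,"wz":0}]' >/dev/null; python3 st.py
python3 -m creep '[{"fingers":1,"x":0,"y":0,"z":-0.002,"wx":0,"wy":0,"wz":0},{"fingers":1,"x":0,"y":0,"z":-0.002,"wx":0,"wy":0,"wz":0},{"fingers":1,"x":0,"y":0,"z":0,"wx":0,"wy":0,"wz":0}]' >/dev/null; python3 st.py
```

```text
t 8.4 p [0.4671 0.2288 0.0943] yaw_y 2.6652 tz [ 0.001  0.    -1.   ] q [ 0.46  0.15 -0.31  1.11  0.   -0.64] F [-0.6  0.1  4.2] T [-0.04  0.22  0.  ] op 0.0186 gf 79.6
t 8.7 p [0.4671 0.2288 0.0913] yaw_y 2.6652 tz [ 0.001  0.    -1.   ] q [ 0.46  0.15 -0.32  1.1   0.   -0.64] F [-1.  -1.   6.3] T [-0.04  0.41 -0.03] op 0.0188 gf 79.9
```

```bash
python3 -m creep '[{"fingers":1,"x":0,"y":0,"z":-0.0015,"wx":0,"wy":0,"wz":0},{"fingers":1,"x":0,"y":0,"z":0,"wx":0,"wy":0,"wz":0}]' 110 >/dev/null; python3 st.py
python3 -m creep '[{"fingers":1,"x":0,"y":0,"z":0,"wx":0,"wy":0,"wz":-0.01},{"fingers":1,"x":0,"y":0,"z":0,"wx":0,"wy":0,"wz":-0.01},{"fingers":1,"x":0,"y":0,"z":0,"wx":0,"wy":0,"wz":-0.01},{"fingers":1,"x":0,"y":0,"z":0,"wx":0,"wy":0,"wz":-0.01},{"fingers":1,"x":0,"y":0,"z":0,"wx":0,"wy":0,"wz":-0.01},{"fingers":1,"x":0,"y":0,"z":0,"wx":0,"wy":0,"wz":0}]' >/dev/null; python3 st.py
```

```text
t 8.9 p [0.4672 0.2288 0.0906] yaw_y 2.6651 tz [ 0.001  0.001 -1.   ] q [ 0.46  0.15 -0.32  1.1   0.   -0.64] F [-1.4 -1.   8.8] T [-0.2   0.57 -0.02] op 0.0184 gf 110.2
t 9.5 p [0.4674 0.2289 0.0907] yaw_y 2.3497 tz [ 0.001  0.001 -1.   ] q [ 0.46  0.15 -0.32  1.1   0.   -0.32] F [-0.9 -0.6  8.6] T [-0.09  0.4   0.09] op 0.0185 gf 110.3
```

Turning smoothly, with the torque rising as the return spring predicts. Continuing.

```bash
python3 -m creep '[{"fingers":1,"x":0,"y":0,"z":0,"wx":0,"wy":0,"wz":-0.016},{"fingers":1,"x":0,"y":0,"z":0,"wx":0,"wy":0,"wz":-0.016},{"fingers":1,"x":0,"y":0,"z":0,"wx":0,"wy":0,"wz":-0.016},{"fingers":1,"x":0,"y":0,"z":0,"wx":0,"wy":0,"wz":-0.016},{"fingers":1,"x":0,"y":0,"z":0,"wx":0,"wy":0,"wz":-0.016},{"fingers":1,"x":0,"y":0,"z":0,"wx":0,"wy":0,"wz":-0.016},{"fingers":1,"x":0,"y":0,"z":0,"wx":0,"wy":0,"wz":-0.016},{"fingers":1,"x":0,"y":0,"z":0,"wx":0,"wy":0,"wz":-0.016},{"fingers":1,"x":0,"y":0,"z":0,"wx":0,"wy":0,"wz":-0.016},{"fingers":1,"x":0,"y":0,"z":0,"wx":0,"wy":0,"wz":0}]' >/dev/null; python3 st.py
python3 -m creep '[{"fingers":1,"x":0,"y":0,"z":0,"wx":0,"wy":0,"wz":-0.01},{"fingers":1,"x":0,"y":0,"z":0,"wx":0,"wy":0,"wz":-0.01},{"fingers":1,"x":0,"y":0,"z":0,"wx":0,"wy":0,"wz":0}]' >/dev/null; python3 st.py
```

```text
t 10.5 p [0.4675 0.2292 0.0906] yaw_y 1.4446 tz [ 0.002  0.001 -1.   ] q [ 0.46  0.15 -0.32  1.1   0.    0.58] F [-0.7  0.   7. ] T [0.19 0.21 0.18] op 0.0175 gf 110.1
t 10.8 p [0.4675 0.2292 0.0906] yaw_y 1.3198 tz [ 0.002  0.002 -1.   ] q [ 0.46  0.15 -0.32  1.1   0.    0.71] F [-0.2  0.3  6.7] T [0.18 0.2  0.22] op 0.0176 gf 110.1
```

```bash
python3 -m creep '[{"fingers":1,"x":0,"y":0,"z":-0.0005,"wx":0,"wy":0,"wz":-0.007},{"fingers":1,"x":0,"y":0,"z":0,"wx":0,"wy":0,"wz":-0.007},{"fingers":1,"x":0,"y":0,"z":0,"wx":0,"wy":0,"wz":0}]' >/dev/null; python3 st.py
python3 -m creep '[{"fingers":1,"x":0,"y":0,"z":0,"wx":0,"wy":0,"wz":-0.007},{"fingers":1,"x":0,"y":0,"z":0,"wx":0,"wy":0,"wz":0}]' >/dev/null; python3 st.py
```

```text
t 11.1 p [0.4676 0.2293 0.0906] yaw_y 1.2322 tz [ 0.002  0.002 -1.   ] q [ 0.46  0.15 -0.32  1.1   0.    0.79] F [-0.9  0.3  8.7] T [0.1  0.35 0.15] op 0.0181 gf 110.6
t 11.3 p [0.4676 0.2293 0.0906] yaw_y 1.1883 tz [ 0.002  0.002 -1.   ] q [ 0.46  0.15 -0.32  1.1   0.    0.84] F [-2.1 -0.4  8.8] T [0.13 0.29 0.2 ] op 0.0181 gf 110.5
```

Run:
```python
from h import *
im,d=grab('top'); im2,d2=grab('side')
a=cv2.resize(im[250:330,165:245],(400,400),interpolation=cv2.INTER_CUBIC); b=cv2.resize(im2[140:240,205:305],(400,400),interpolation=cv2.INTER_CUBIC); save(np.hstack([a,b]),'c4.png')
```

```text
(no output)
```

View pics/c4.png

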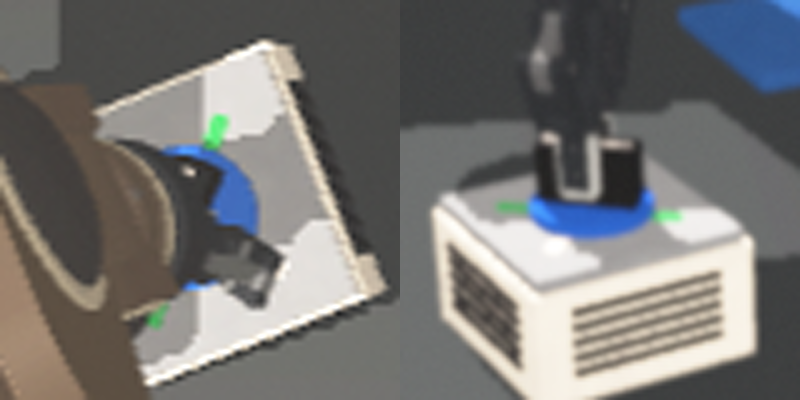

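The flange is seated on the lamphouse. In the side view the bar bottom runs from (538,200) to (642,207), parallel to the line between the green marks (512,208) and (667,216) to within a few degrees. I'll turn a little further to feel for the stop.

```bash
for i in 1; do python3 -m creep '[{"fingers":1,"x":0,"y":0,"z":0,"wx":0,"wy":0,"wz":-0.006},{"fingers":1,"x":0,"y":0,"z":0,"wx":0,"wy":0,"wz":0}]' >/dev/null; python3 st.py; done
python3 -m creep '[{"fingers":1,"x":0,"y":0,"z":0,"wx":0,"wy":0,"wz":-0.006},{"fingers":1,"x":0,"y":0,"z":0,"wx":0,"wy":0,"wz":0},{"fingers":1,"x":0,"y":0,"z":0,"wx":0,"wy":0,"wz":0}]' >/dev/null; python3 st.py
```

```text
t 11.6 p [0.4676 0.2293 0.0906] yaw_y 1.1507 tz [ 0.002  0.002 -1.   ] q [ 0.46  0.15 -0.32  1.1   0.    0.88] F [-2.   0.2  9.3] T [0.11 0.34 0.21] op 0.0179 gf 110.4
t 11.9 p [0.4676 0.2293 0.0906] yaw_y 1.1138 tz [ 0.002  0.002 -1.   ] q [ 0.46  0.15 -0.32  1.1   0.    0.91] F [-1.4  0.7  9.3] T [0.11 0.26 0.19] op 0.0184 gf 110.4
```

```bash
cat > m.py <<'E'
from h import *
import sys
def meas(im,tag):
    # bar lower edge over blue flange: per column transition dark->blue ; z plane = flange top
    b=im[...,2].astype(float)-im[...,0]; pts=[]
    for u in range(241,264):
        c=b[185:199,u]; i=np.nonzero(c>70)[0]
        if len(i) and i[0]>0: i=i[0]; pts.append((u,185+i-(c[i]-70)/(c[i]-c[i-1]+1e-9)))
    pts=np.array(pts); q=plane('side',pts,.083)[:,:2]
    k=np.polyfit(q[:,0],q[:,1],1); r=q[:,1]-np.polyval(k,q[:,0]); g=abs(r)<2*np.std(r); k=np.polyfit(q[g,0],q[g,1],1)
    print(tag,len(pts),'bar angle',np.arctan(k[0]).round(3),'rms',r[g].std().round(4)); print(pts.round(1)[::2].tolist())
old,_=load('side'); meas(old,'old')
im,_=grab('side'); meas(im,'new')
save(np.hstack([cv2.resize(o[165:225,215:295],(400,300),interpolation=cv2.INTER_CUBIC) for o in(old,im)]),'c5.png')
E
python3 m.py
```

```text
old 23 bar angle -0.364 rms 0.0004
[[241.0, 189.5], [243.0, 189.9], [245.0, 190.3], [247.0, 190.5], [249.0, 190.6], [251.0, 190.8], [253.0, 191.0], [255.0, 191.1], [257.0, 191.4], [259.0, 191.5], [261.0, 191.6], [263.0, 191.4]]
new 23 bar angle -0.442 rms 0.0007
[[241.0, 189.3], [243.0, 189.6], [245.0, 190.1], [247.0, 190.5], [249.0, 190.6], [251.0, 190.8], [253.0, 191.0], [255.0, 191.4], [257.0, 191.5], [259.0, 191.8], [261.0, 191.9], [263.0, 191.6]]
```

View pics/c5.png

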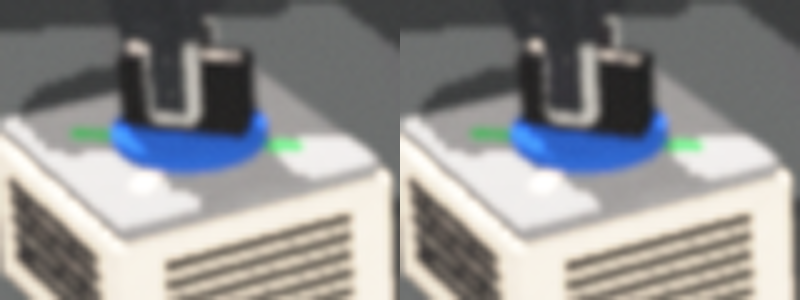

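```bash
cat > tz.py <<'E'
from h import *
T=[];Z=[]
for i in range(5): ctrl.grab_frame('side'); s=ctrl.read_state(); T.append(s['ft_torque']); Z.append(s['wrist_force'])
print(np.mean(T,0).round(3),np.std(T,0).round(3),np.mean(Z,0).round(2))
E
python3 tz.py; python3 -m creep '[{"fingers":1,"x":0,"y":0,"z":0,"wx":0,"wy":0,"wz":-0.005},{"fingers":1,"x":0,"y":0,"z":0,"wx":0,"wy":0,"wz":0},{"fingers":1,"x":0,"y":0,"z":0,"wx":0,"wy":0,"wz":0}]' >/dev/null; python3 st.py; python3 tz.py
```

```text
[0.15  0.264 0.16 ] [0.025 0.025 0.017] [-1.18  0.01  8.59]
t 12.5 p [0.4677 0.2293 0.0906] yaw_y 1.0828 tz [ 0.002  0.002 -1.   ] q [ 0.46  0.15 -0.32  1.1   0.    0.94] F [-2.2  0.6  8.7] T [0.21 0.27 0.41] op 0.0182 gf 110.4
[0.128 0.249 0.422] [0.017 0.034 0.02 ] [-0.45 -0.16  8.4 ]
```

The torque about z jumped from 0.16 to 0.42 N m, so the rotor stop is reached. The net downward push is about 10 N with the flange seated, and the grip holds at 110 N. Handing in.

```bash
python3 -m creep '[{"fingers":1,"x":0,"y":0,"z":0,"wx":0,"wy":0,"wz":0},{"fingers":1,"x":0,"y":0,"z":0,"wx":0,"wy":0,"wz":0},{"fingers":1,"x":0,"y":0,"z":0,"wx":0,"wy":0,"wz":0},{"fingers":1,"x":0,"y":0,"z":0,"wx":0,"wy":0,"wz":0},{"fingers":1,"x":0,"y":0,"z":0,"wx":0,"wy":0,"wz":0}]' >/dev/null; python3 st.py; python3 -c "from bench import ctrl; print(ctrl.close_job())"
```

```text
t 13.25 p [0.4677 0.2293 0.0906] yaw_y 1.0829 tz [ 0.002  0.002 -1.   ] q [ 0.46  0.15 -0.32  1.1   0.    0.94] F [-1.7  0.1  8.2] T [0.17 0.3  0.35] op 0.0183 gf 110.4
the job is handed in; nothing more can be done
None
```

The blue module is in the socket, pushed down and turned clockwise to the stop (the bar reads about 0.15 rad past the green marks), still gripped and held there; the job was handed in at 13.25 s, result not shown, and I took no final picture of the spare, rack, pipette or slide box.

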